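Lock off the hopper outlet

TASK

Lock off the hopper outlet: with the fingertips, push the yellow slotted disc round by one of its upright pegs until its slot lines up with the steel locking bar, then push the bar by its red tab through the slot and into the keeper on the far side, until the tab is home against the guide. The bar is only to be pushed, not lifted, and the loose parts lying about stay where they are.

Things in the scene. Friction and masses are not known exactly. Their poses are not given: they have to be found in the camera images.
- lock: The fixed lock station. Origin on the bench under the disc's axis, z up, +y the way the bar is pushed. Its grey base plate (x -55 to +55 mm, y -300 to +130 mm, upper face 10 mm above the bench) carries in line along y: guide, disc, keeper, outlet chute, hopper. It cannot move; place and yaw (up to 0.3 rad either way) differ each time.
- guide (a point): Rear end of the bar's guide, mid-channel, on the plate (lock frame y -110 mm). The guide is two dark steel blocks 62 mm long in y (-110 to -48 mm), 18 mm high above the plate, outer faces at x = +-24 mm, with an open-topped channel 16.4 mm wide between them. The tab stops against their rear faces.
- keeper (a point): Mouth of the keeper, on the plate (lock frame y +50 mm): a dark steel bridge with an opening 20.4 mm wide and 18 mm high, 35 mm long in y, its top 34 mm above the bench.
- hopper (a point): Centre of the brass funnel's rim, 168 mm above the bench, 208 mm across, set in a green parts hopper 226 x 226 mm and 126 mm high (lock frame y +127 to +353 mm). Fixed. The outlet chute before it (y +95 to +130 mm) is 50 mm high.
- disc_top (a point): The disc's axis, level with its flat top, 31 mm above the bench. The yellow disc is 84 mm across, cut right across by a straight slot 20 mm wide, open at both ends, that goes down to the plate.
- disc (a joint): Turn of the disc, rad, counter-clockwise from above. The slot is in line with the bar (lock's y) at 0 and at 3.142: either will do. Starts at 0.5 to 2.64; end stops at -0.6 and 3.74, none where lined up. Takes about 0.1 N m (3 to 4 N on a peg), stays where left. Within about 0.1 rad the bar's tapered nose enters and pulls it straight; further off, the nose strikes the rim.
- peg_a (a point): Top centre of one of the disc's two upright round steel pegs: 12 mm diameter, 24 mm tall (31 to 55 mm above the bench), 30 mm from the disc's axis. At disc angle q it stands in direction q from the lock's +x axis: the pegs lie square to the slot.
- peg_b (a point): Top centre of the other peg, the same, diametrically opposite (direction q + pi).
- bar: Loose steel bar, 14 mm wide, 16 mm high, about 0.4 kg, lying in the guide. Origin on its underside, mid front face of the red tab; +y to its nose, z up. In the lock's frame the origin starts at y -230 to -242 mm, z 10 mm, and is home at y -110 mm (tab against guide, nose 74 mm past the disc's axis). Sliding takes 1.5 to 4 N; it stays where left.
- tab_top (a point): Middle of the red tab's top, 36 mm above the bar's underside. The tab stands across the bar's rear end: 44 mm wide, 12 mm thick (bar frame y -12 to 0). Push its rear face, at y -12 mm; the plate behind it is free.
- nose (a point): Tip of the bar's nose, 8 mm above its underside, 184 mm ahead of the tab's front face; the last 14 mm taper to 5 mm wide.
- bolt_tray: Bystander, loose: blue plastic tray with bolts, 115 x 170 x 42 mm. Origin at its underside's centre. Leave alone.
- collar: Bystander, loose: stainless shaft collar, 44 mm across, 16 mm high. Origin at its underside's centre. Leave alone.
- coupler: Bystander, loose: black hydraulic quick coupler standing upright, 36 mm across, 55 mm high. Origin at its underside's centre. Leave alone.
- nipple: Bystander, loose: brass nipple standing upright, 28 mm across, 34 mm high. Origin at its underside's centre. Leave alone.
- gear_segment: Bystander, loose: worn bronze gear segment lying flat, about 35 x 85 x 12 mm. Origin near the middle of its arc, underneath. Leave alone.
- driver: Bystander, loose: screwdriver lying flat, 190 mm long. Leave alone.
Things that resemble listed ones, but are neither listed nor needed, are in the scene too. Of the things like the bar, leave any that is brown or orange; of the rest the larger one is meant.

How it is judged:
On the way:
1. the disc's slot is lined up with the bar (within 0.15 rad) while the bar is still back in its guide ((value of joint disc between -0.15 and 0.15 rad or value of joint disc between 2.9916 and 3.2916 rad) and y of nose in the frame of lock below -0.03 m), for 0.1 s.
At the end, for the whole second after the job is handed in: The bar lies flat in the slot and keeper with its tab within 6 mm of the guide, at rest; the disc's slot is within 0.15 rad of the bar's line (y of bar in the frame of lock above -0.116 m and y of nose in the frame of lock above 0.066 m and x of nose in the frame of lock between -0.008 and 0.008 m and z of bar in the frame of lock below 0.014 m and z of nose in the frame of lock below 0.022 m and (value of joint disc between -0.15 and 0.15 rad or value of joint disc between 2.9916 and 3.2916 rad) and linear speed of bar below 0.01 m/s); the robot touches nothing.
It fails at once if the bar is lifted (tab or nose raised more than 10 mm) (z of bar in the frame of lock above 0.02 m or z of nose in the frame of lock above 0.028 m).
It fails at once if one of the loose parts lying about is moved more than 20 mm (distance of any of bolt_tray, collar, coupler, nipple, gear_segment, driver from where it was at the start of the episode above 0.02 m).
It also fails if it takes over 51 s, if anything falls off the work surface, if the arm or the gripper's body presses on something with over 40 N, if the wrist force passes 120 N, or if a joint passes its speed limit or range.

ROBOT

A 6-joint arm with a two-finger parallel gripper is mounted at the origin on the work surface. World frame = base frame: x ahead of the robot, y to its left, z up, the work surface at z = 0. Lengths are in m, angles in rad, forces in N, time in s.
With the tool pointing down it reaches from about 0.25 to 0.775 m from the base axis. Payload 4 kg.
Tool frame: the origin (TCP) lies midway between the tips of the shut fingers; the grasp point (between the pads) lies 19 mm behind it; z points along the fingers, x is the direction in which the jaws open and shut, and the axes are right-handed (so a half turn about z gives the same grasp; the last joint's range is limited). The gripper opens to 94 mm and grips with 3 to 60 N. Pads are 16 mm wide; open, the fingers measure 119 mm over their backs; the gripper's body (75 mm by 177 mm) begins 78 mm behind the grasp point.
Start: joints at [1.065, 0.087, 1.371, -0, 1.684, -0.103], TCP at [0.216, 0.506, 0.206] pointing down, gripper open.
Joint ranges: [-3.1, 3.1], [-0.76, 2.03], [0.27, 2.55], [-1.08, 4.22], [0.17, 2.65], [-2.57, 2.57]. Speed limits (rad/s): [2.79, 2.79, 3.14, 3.14, 3.14, 3.14].

INTERFACE

Orientations are given as [roll, pitch, yaw] about the fixed x, y, z axes, in that order (R = Rz(yaw) Ry(pitch) Rx(roll)).
In Python, from bench import * gives the robot as it stands.
- The arm moves only by the tool send_rows, never from a script. Its argument "rows" is one flat list of numbers, 7 for each row, row after row: the shift along the world's x, y, z in mm, then the turn, a rotation vector about the world's x, y, z in degrees, then the opening, from 0 (shut) to 1 (fully open). A call has exactly 8 rows; each row shifts and turns the commanded pose from where the row before left it; what a row does not reach is not made up. A row lasts 1/8 s, in which the tool goes at most 62.5 mm and 10.7 degrees, less where a joint would pass 70% of its speed; a pose out of reach is approached as far as the arm can. A call is refused whole if a number of a shift passes 62.5 or a number of a turn 10.7, either way. A call with a gripper value outside its range is refused whole. The fingers move at their own pace and stop on an object; the grip force is fixed at half the most. Time passes only in rows, so rows that do not move let the fingers close, or fill a call up. It gives the time, the measured TCP pose, the force and the opening at its end, in the units of the state.
- get_obs(): the state, without advancing time (a new reading comes with each control period).
- snapshot(name): name is "side" or "top" or "wrist"; returns a dict with "color" (400x640x3 uint8, red, green, blue), "intrinsics" (3x3 intrinsics, pixels), "rvec" (rotation vector, rad) and "tvec" (3), from world to camera coordinates, as OpenCV has them; the wrist camera has in their place "T_tool_cam" (4x4, takes a point from camera to tool coordinates, whose origin is the TCP and whose axes are the tool frame's). Camera axes: x right, y down, z forward; pixel columns grow to the right and rows downward; lengths in m; the calibration is good to about 2 mm. A picture is of the moment at which its call begins: read the wrist's pose just before it. There is no depth.
- close_job(): hands the job in, once; it reports no verdict.
The state is a dict: "time": time; "joint_positions": joint angles; "qvel": joint speeds; "joint_torque": joint torques, N m; "tool_pos": TCP position; "ee_rot": TCP orientation; "wrist_force": force on the tool from outside, world axes, zero at the start; "wrist_torque": the same for the moment, N m; "width": finger opening in m.
Only numpy, scipy, OpenCV 4.12 (cv2) and the standard library are available. Lean on these libraries where they do the work, as an engineer would, in place of code of your own. Each camera call takes 0.05 s, during which the arm holds its last target.

## Working session

There is one attempt and no reset: what is moved stays moved. The work goes in short steps, Python scripts to look and compute and a tool call to move; the robot and the scene stay as the last step left them, time stands still between calls to the robot, and variables do not carry over. Pictures are saved under pics/ and viewed, and the job is handed in when it is done.

Besides the shell and the picture viewer there is one more tool, called by a JSON object that holds its "fn" and its "kwargs". send_rows: Moves the arm, as the interface text tells. Its arguments: {"type":"object","properties":{"rows":{"type":"array","items":{"type":"number"}}},"required":["rows"]}

```bash
mkdir -p pics; cat > h.py <<'E'
from bench import *
import numpy as np, cv2, pickle
def snap(cam,tag):
    o=get_obs(); s=snapshot(cam); s['obs']=o
    pickle.dump(s,open(f'pics/{tag}.pkl','wb'))
    cv2.imwrite(f'pics/{tag}.png',s['color'][:,:,::-1]); return s
def load(tag): return pickle.load(open(f'pics/{tag}.pkl','rb'))
def cam(s):
    K=np.array(s['intrinsics'])
    if 'rvec' in s:
        R=cv2.Rodrigues(np.array(s['rvec'],float))[0]; t=np.array(s['tvec'],float).ravel()
    else:
        from scipy.spatial.transform import Rotation as Ro
        T=np.eye(4);T[:3,:3]=Ro.from_euler('xyz',s['obs']['ee_rot']).as_matrix();T[:3,3]=s['obs']['tool_pos']
        T=np.linalg.inv(T@np.array(s['T_tool_cam'])); R,t=T[:3,:3],T[:3,3]
    return K,R,t
def pix2w(s,u,v,z):
    K,R,t=cam(s); d=R.T@np.linalg.inv(K)@np.array([u,v,1.]); c=-R.T@t
    return c+d*(z-c[2])/d[2]
def w2pix(s,P):
    K,R,t=cam(s); p=(K@(R@np.atleast_2d(P).T+t[:,None])); return (p[:2]/p[2]).T
def crop(tag,u0,v0,w,h,f,out):
    im=cv2.imread(f'pics/{tag}.png')[v0:v0+h,u0:u0+w]
    cv2.imwrite(f'pics/{out}.png',cv2.resize(im,None,fx=f,fy=f,interpolation=cv2.INTER_CUBIC))
E
python3 - <<'E'
from h import *
for c in ('top','side','wrist'): snap(c,c+'0')
o=get_obs(); print({k:np.round(v,4) for k,v in o.items()})
E
```

```text
{'time': np.float64(0.15), 'joint_positions': array([ 1.0649,  0.0878,  1.3719, -0.    ,  1.6836, -0.1031]), 'qvel': array([-0.0001, -0.0016, -0.0062,  0.0001,  0.0024,  0.0017]), 'joint_torque': array([ 1.20000e-03, -3.40644e+01, -3.02793e+01,  7.18000e-02,
        3.05000e-02, -1.00000e-04]), 'tool_pos': array([0.2154, 0.5056, 0.2046]), 'ee_rot': array([-3.1414e+00,  1.7000e-03,  1.1680e+00]), 'wrist_force': array([0.4722, 0.5421, 0.4093]), 'wrist_torque': array([-0.0255, -0.0046,  0.0267]), 'width': np.float64(0.0937)}
```

View pics/top0.png

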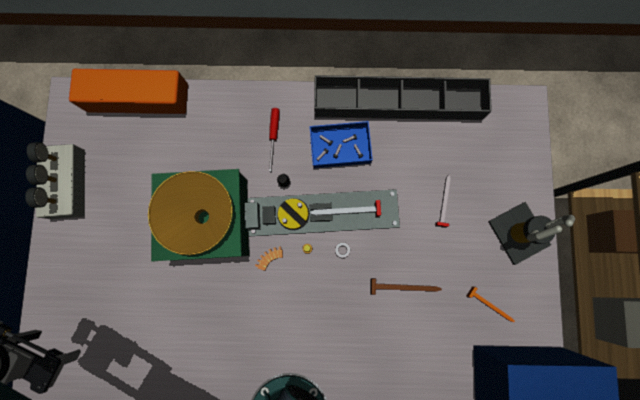

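View pics/side0.png

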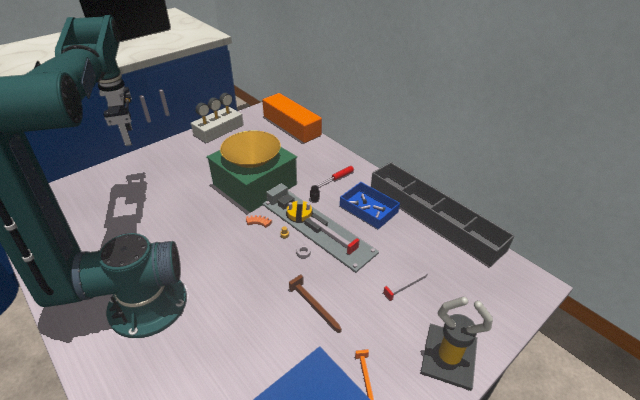

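View pics/wrist0.png

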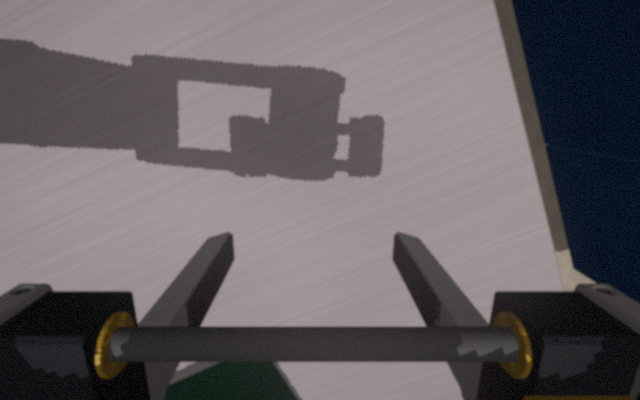

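Top view: the station lies along the image row. The hopper is at (195,213), the disc at (293,212), and the bar in the guide has its red tab at (379,208). These could be taken for the bar:
- the one in the guide, tab at (379,208)
- a smaller loose bar, red tab at (442,225)
- the brown one at (405,287)
- the orange one at (490,305)

By the description it is the one in the guide. I'll check it in a close crop.

```bash
python3 - <<'E'
from h import *
crop('top0',235,165,220,120,3.6,'c1')
crop('top0',240,180,100,65,8,'c2')
s=load('top0')
print(s['intrinsics'],cam(s)[2],-cam(s)[1].T@cam(s)[2])
E
```

```text
[[405.6651471    0.         331.57772472]
 [  0.         405.6651471  203.53494815]
 [  0.           0.           1.        ]] [-0.11532921  0.56828815  1.08498776] [ 0.40449565 -0.10503     1.1570664 ]
```

View pics/c1.png

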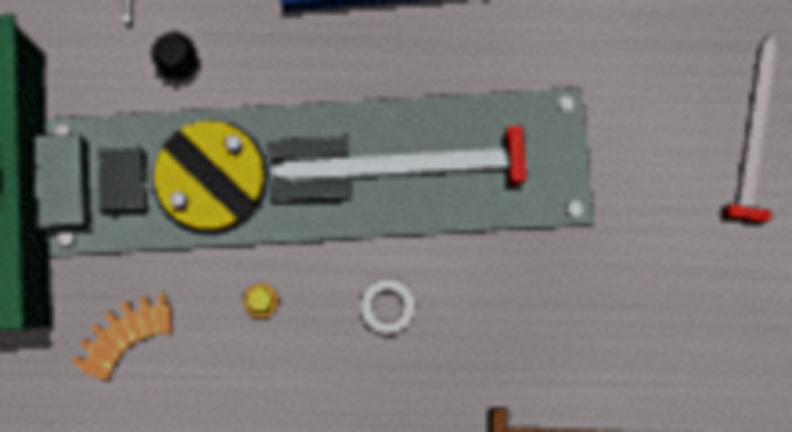

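View pics/c2.png

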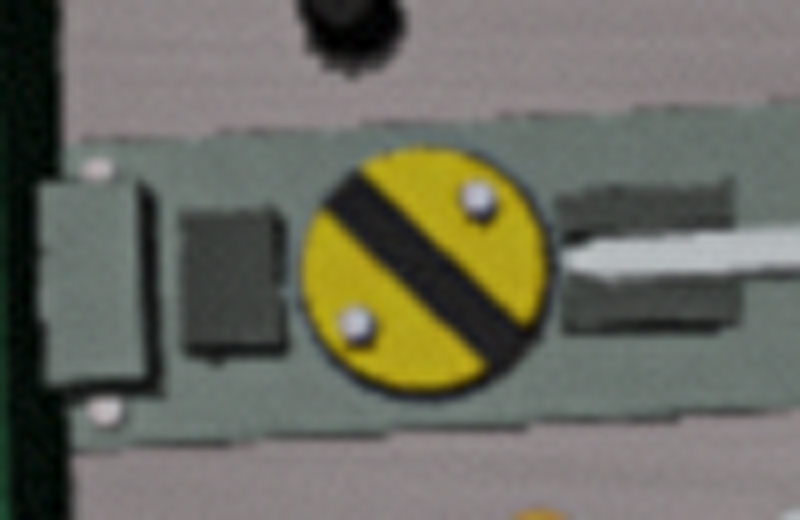

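```bash
python3 - <<'E'
from h import *
s=load('top0')
def c2(x,y): return (x+.5)/8-.5+240,(y+.5)/8-.5+180
def c1(x,y): return (x+.5)/3.6-.5+235,(y+.5)/3.6-.5+165
m=1000
disc=pix2w(s,*c2(425,270),.031);pa=pix2w(s,*c2(480,197),.055);pb=pix2w(s,*c2(357,321),.055)
print('disc',disc*m,'pegs',pa*m,pb*m,'mid',(pa+pb)/2*m,'dist',np.linalg.norm(pa-pb)*m)
print('peg ang',np.arctan2(*(pb-pa)[1::-1]))
tab=pix2w(s,*c1(516,155),.046); nose=pix2w(s,*c1(270,171),.018)
print('tab',tab*m,'nose',nose*m,np.linalg.norm(tab[:2]-nose[:2])*m)
# plate edges
e=[pix2w(s,*c1(x,y),.01) for x,y in ((135,112),(577,88),(135,248),(590,225))]
for p in e: print(p*m)
d=lambda a,b:np.arctan2(-(a-b)[0],(a-b)[1])
print('yaw',d(e[0],e[1]),d(e[2],e[3]),d(nose,tab))
k=[pix2w(s,*c1(x,y),.01) for x,y in ((66,239),(575,209),(62,129),(567,103))]
print('bolts yaw',d(k[0],k[1]),d(k[2],k[3]))
E
```

```text
disc [542.32218038   2.20280321  31.        ] pegs [564.92001562 -18.18618702  55.        ] [521.4815021   22.57755901  55.        ] mid [543.20075886   2.195686    55.        ] dist 59.57002137502183
peg ang 2.387949794306648
tab [ 560.01903731 -234.52558567   46.        ] nose [548.04714399 -44.3971657   18.        ] 190.50496662204537
[594.59829652  64.58455532  10.        ]
[ 619.88962825 -287.49426658   10.        ]
[486.40300568  60.51666303  10.        ]
[ 510.35512709 -296.98455352   10.        ]
yaw 0.07171111088065316 0.06689873358426861 0.06288438323956545
bolts yaw 0.07539356821180283 0.06875805496258229
```

The bar in the guide is the right one. It is light steel with a red tab and about 190 mm long, clearly larger than the loose one at (442,225).

The lock origin is at about (542.8, 2.2) mm with yaw 0.069, and the disc is at about 2.32 rad. I'll push the upper-right peg straight along the lock's +y until its y is 0, which puts the disc at 3.14.

{"fn": "send_rows", "kwargs": {"rows": [22,-34,20,0,0,-4,0,22,-34,20,0,0,-4,0,22,-34,20,0,0,-4,0,22,-34,0,0,0,-4,0,22,-34,0,0,0,-4,0,22,-34,0,0,0,-4,0,22,-34,0,0,0,-4,0,22,-34,0,0,0,-4,0]}}

```text
time: 1.15
tool_pos: [0.392, 0.2327, 0.2652]
ee_rot: [-3.142, 0.0, 0.607]
wrist_force: [1.2, 0.1, -0.0]
width: 0.0175
```

{"fn": "send_rows", "kwargs": {"rows": [23,-35,0,0,0,-4,0,23,-35,0,0,0,-4,0,23,-35,0,0,0,-4,0,23,-35,0,0,0,-4,0,22,-35,0,0,0,-4,0,22,-35,0,0,0,-4,0,22,-35,0,0,0,-4,0,22,-35,0,0,0,-3,0]}}

```text
time: 2.15
tool_pos: [0.5721, -0.0472, 0.265]
ee_rot: [-3.141, 0.001, 0.067]
wrist_force: [-0.1, 0.9, 0.8]
width: 0.0007
```

```bash
python3 - <<'E'
from h import *
s=snap('wrist','w1'); print(np.round(s['T_tool_cam'],3))
E
```

```text
[[ 1.    -0.001  0.     0.   ]
 [ 0.001  0.961  0.276 -0.081]
 [-0.001 -0.276  0.961 -0.18 ]
 [ 0.     0.     0.     1.   ]]
```

View pics/w1.png

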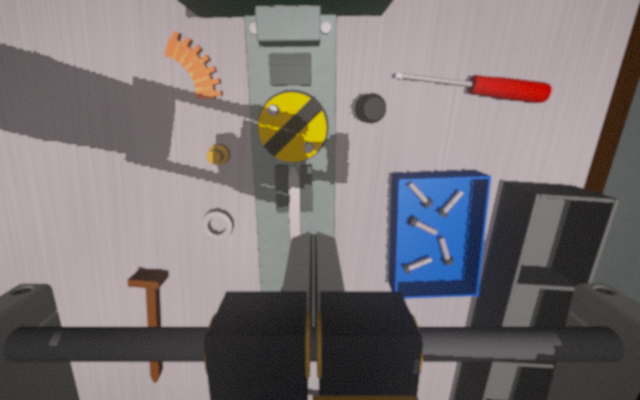

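```bash
python3 - <<'E'
from h import *
crop('w1',225,0,120,240,2.5,'c3')
crop('w1',245,80,100,75,8,'c4')
E
```

```text
(no output)
```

View pics/c4.png

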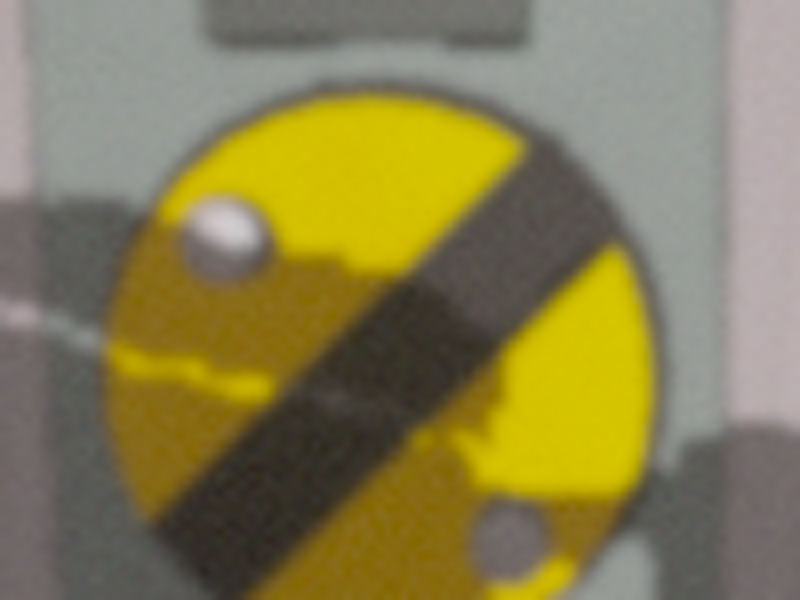

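```bash
python3 - <<'E'
from h import *
s=load('w1')
f=lambda x,y:((x+.5)/8-.5+245,(y+.5)/8-.5+80)
c=pix2w(s,*f(382,363),.031);b=pix2w(s,*f(228,228),.055);a=pix2w(s,*f(510,532),.055)
print(c*1e3,a*1e3,b*1e3,(a+b)*500,np.linalg.norm(a-b),np.arctan2(*(b-a)[1::-1]))
E
```

```text
[543.51164355   7.32804829  31.        ] [564.84431724 -14.19678727  55.        ] [522.07472345  26.18134229  55.        ] [543.45952035   5.99227751  55.        ] 0.058818632242081684 2.384948195369497
```

Both cameras agree on x and on the disc angle. They differ in y by about 4 mm, which contact will settle. Descending behind the peg.

{"fn": "send_rows", "kwargs": {"rows": [0,0,-30,0,0,0,0,0,0,-30,0,0,0,0,0,0,-30,0,0,0,0,0,0,-30,0,0,0,0,0,0,-30,0,0,0,0,0,0,-30,0,0,0,0,0,0,-25,0,0,0,0,0,0,-20,0,0,0,0]}}

```text
time: 3.2
tool_pos: [0.5706, -0.0457, 0.0387]
ee_rot: [-3.141, 0.002, 0.069]
wrist_force: [-0.1, -0.3, 0.7]
width: 0.0008
```

```bash
python3 - <<'E'
from h import *
print(get_obs()['tool_pos'])
snap('wrist','w2'); snap('side','s2'); crop('s2',250,170,110,85,7,'c5')
E
```

```text
[ 0.57064874 -0.04570494  0.03870232]
```

View pics/w2.png

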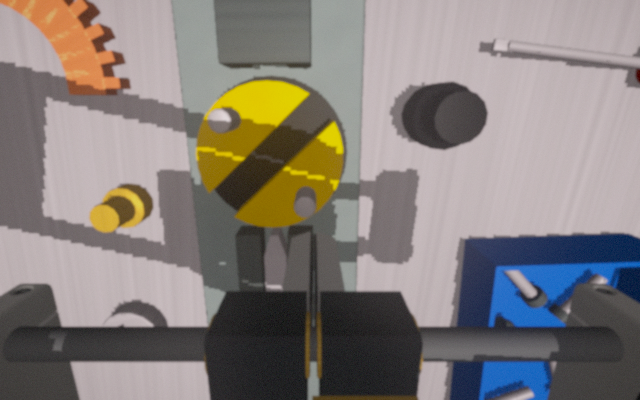

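View pics/c5.png

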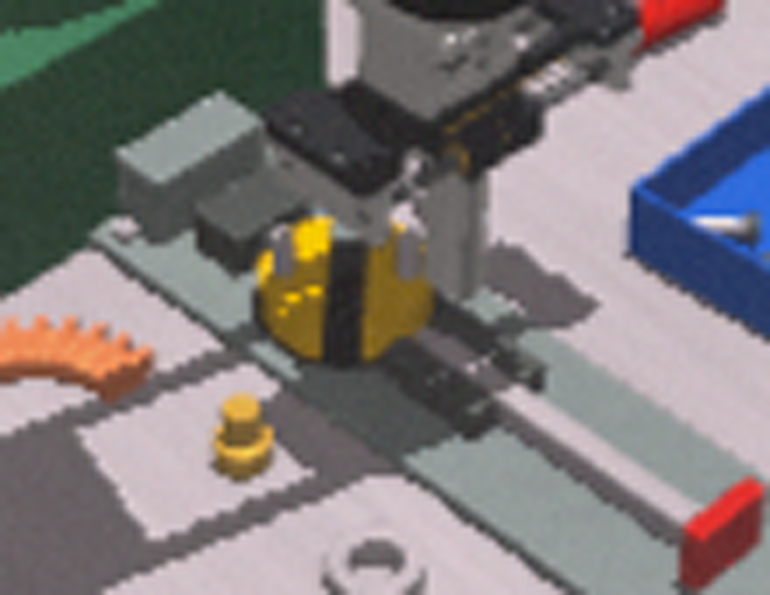

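The finger is 20 mm or so behind the near peg (305,205 in the wrist view) and clear above the disc. Starting the push along the lock's +y.

{"fn": "send_rows", "kwargs": {"rows": [0,3,0,0,0,0,0,0,3,0,0,0,0,0,0,3,0,0,0,0,0,0,3,0,0,0,0,0,0,3,0,0,0,0,0,0,3,0,0,0,0,0,0,3,0,0,0,0,0,0,3,0,0,0,0,0]}}

```text
time: 4.3
tool_pos: [0.5756, -0.0274, 0.0412]
ee_rot: [3.13, -0.009, 0.067]
wrist_force: [10.5, -13.1, -5.8]
width: 0.0002
```

```bash
python3 - <<'E'
from h import *
o=get_obs();print(o['tool_pos'],o['wrist_force'])
snap('wrist','w3'); crop('w3',180,60,200,150,4,'c6')
E
```

```text
[ 0.5755622  -0.02738857  0.04123469] [ 10.47904726 -13.09257256  -5.76169348]
```

View pics/c6.png

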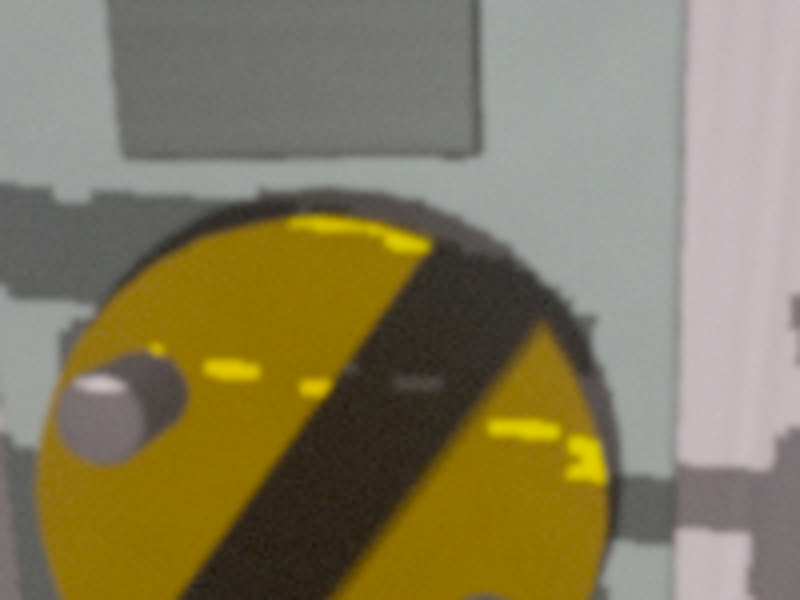

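The force reading (Fx/Fy of about 0.8) shows that the pads grip the peg and are being dragged sideways as it swings. I'll follow the arc by adding +x, and relieve that drag first.

{"fn": "send_rows", "kwargs": {"rows": [2,0,0,0,0,0,0,2,0,0,0,0,0,0,2,1,0,0,0,0,0,1,1,0,0,0,0,0,1,1,0,0,0,0,0,1,2,0,0,0,0,0,1,2,0,0,0,0,0,0,0,0,0,0,0,0]}}

```text
time: 5.35
tool_pos: [0.5826, -0.0155, 0.0409]
ee_rot: [3.14, -0.002, 0.068]
wrist_force: [2.9, -4.6, -0.3]
width: 0.0006
```

```bash
python3 - <<'E'
from h import *
o=get_obs();print(o['tool_pos'],o['wrist_force'])
snap('wrist','w4'); crop('w4',180,60,200,150,4,'c7')
E
```

```text
[ 0.58256952 -0.015515    0.04094732] [ 2.94805877 -4.55422424 -0.25760755]
```

View pics/c7.png

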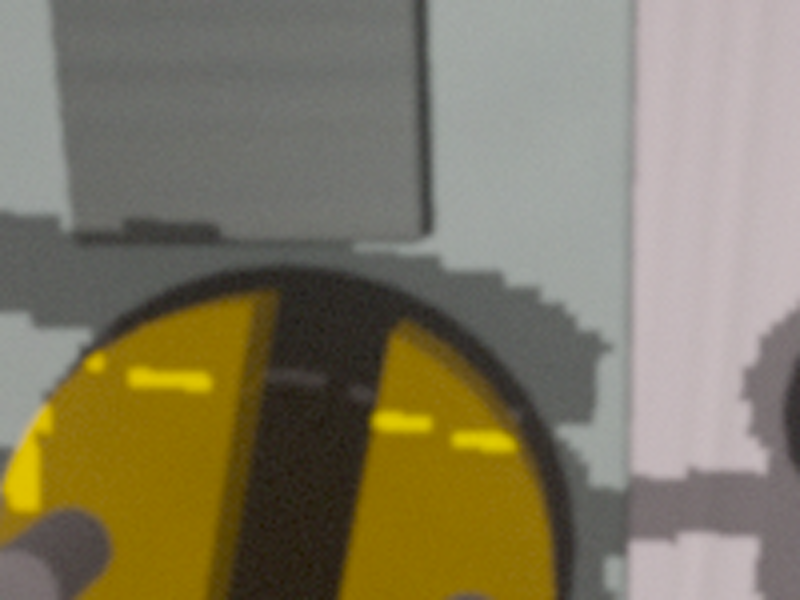

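```bash
python3 - <<'E'
from h import *
s=load('w4')
f=lambda x,y:((x+.5)/4-.5+180,(y+.5)/4-.5+60)
def ang(p,q,z):
    a=pix2w(s,*f(*p),z);b=pix2w(s,*f(*q),z);d=a-b;return np.arctan2(-d[0],d[1])
print('slot R top',ang((388,330),(340,600),.031),'L',ang((258,295),(205,600),.031),ang((278,290),(232,600),.01), 'plate',ang((637,5),(627,595),.01))
c=lambda a:0
E
python3 - <<'E'
import sys;sys.path.insert(0,'.')
E
```

```text
slot R top -0.1392692252224587 L -0.16261155074111255 -0.13416946142336938 plate 0.07107082144297482
```

About 0.21 rad remains, roughly 6.4 mm at the peg.

{"fn": "send_rows", "kwargs": {"rows": [1,1,0,0,0,0,0,0,1,0,0,0,0,0,0,1,0,0,0,0,0,0,1,0,0,0,0,0,0,1,0,0,0,0,0,0,1,0,0,0,0,0,0,0,0,0,0,0,0,0,0,0,0,0,0,0]}}

```text
time: 6.4
tool_pos: [0.5838, -0.0089, 0.041]
ee_rot: [3.141, -0.003, 0.068]
wrist_force: [3.9, -4.5, -0.9]
width: 0.0005
```

```bash
python3 - <<'E'
from h import *
o=get_obs();print(o['tool_pos'],o['wrist_force'])
snap('wrist','w5'); crop('w5',180,60,200,150,4,'c8')
E
```

```text
[ 0.58378496 -0.00892175  0.04095574] [ 3.91652315 -4.46022747 -0.88577554]
```

View pics/c8.png

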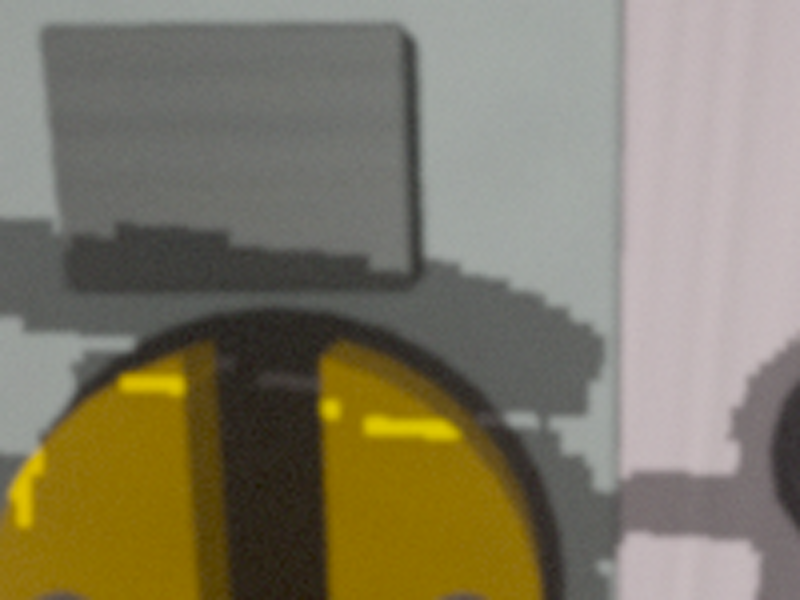

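```bash
python3 - <<'E'
from h import *
s=load('w5')
f=lambda x,y:((x+.5)/4-.5+180,(y+.5)/4-.5+60)
def ang(p,q,z):
    a=pix2w(s,*f(*p),z);b=pix2w(s,*f(*q),z);d=a-b;return np.arctan2(-d[0],d[1])
print('R',ang((320,360),(328,598),.031),'L',ang((183,355),(200,598),.031),'Lbot',ang((213,345),(232,598),.01),'plate',ang((622,5),(617,595),.01),'keeper',ang((42,35),(68,285),.034),ang((400,35),(410,270),.034))
E
```

```text
R 0.056586706784849714 L 0.06439423033944944 Lbot 0.07598209637246187 plate 0.07701610140937276 keeper 0.0759771430737004 0.08518576429379544
```

The slot is within about 0.02 rad of the lock line. I'll retreat, rise, and go behind the tab.

{"fn": "send_rows", "kwargs": {"rows": [0,-5,0,0,0,0,0,0,-5,0,0,0,0,0,0,0,30,0,0,0,0,0,0,30,0,0,0,0,-4,-40,0,0,0,0,0,-4,-40,0,0,0,0,0,-4,-40,0,0,0,0,0,-4,-40,0,0,0,0,0]}}

```text
time: 7.45
tool_pos: [0.5658, -0.1795, 0.1]
ee_rot: [-3.14, 0.001, 0.069]
wrist_force: [0.0, -0.8, -0.1]
width: 0.0004
```

{"fn": "send_rows", "kwargs": {"rows": [-4,-35,0,0,0,0,0,-3,-35,0,0,0,0,0,0,-25,0,0,0,0,0,0,0,0,0,0,0,0,0,0,0,0,0,0,0,0,0,0,0,0,0,0,0,0,0,0,0,0,0,0,0,0,0,0,0,0]}}

```text
time: 8.45
tool_pos: [0.5598, -0.2734, 0.1007]
ee_rot: [3.142, -0.0, 0.069]
wrist_force: [0.8, -1.2, 0.1]
width: 0.0007
```

```bash
python3 - <<'E'
from h import *
o=get_obs();print(o['tool_pos'],o['wrist_force'])
snap('wrist','w6'); snap('top','t6');crop('t6',235,165,220,120,3.6,'c9')
E
```

```text
[ 0.55975922 -0.27342237  0.10065826] [ 0.75941636 -1.18435111  0.0709444 ]
```

View pics/w6.png

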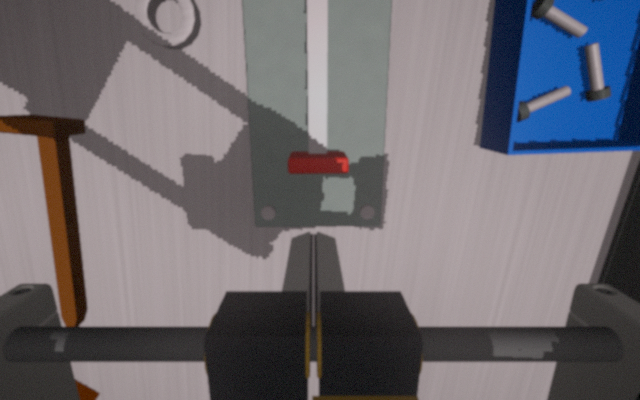

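View pics/c9.png

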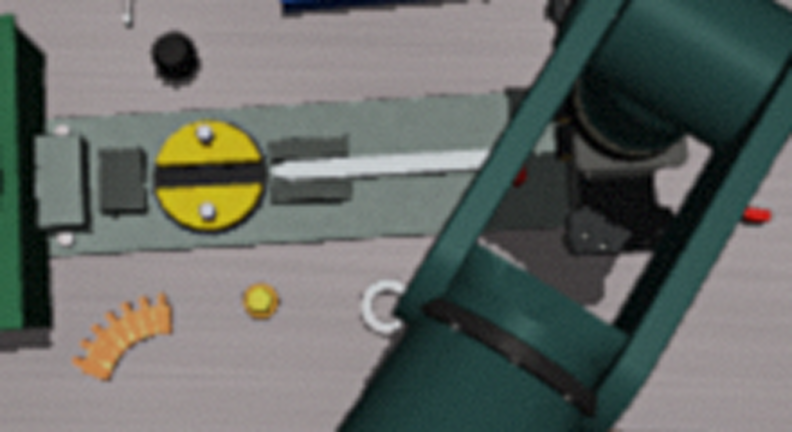

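The top view shows the slot in line with the bar: slot at (210,174) in the crop, pegs straight above and below it. Measuring the tab from the wrist view.

```bash
python3 - <<'E'
from h import *
crop('w6',230,120,180,130,4,'c10')
s=load('w6')
for p in ((288,163),(349,163),(318,153),(318,165)): print(pix2w(s,*p,.046)*1e3)
print(pix2w(s,318,174,.02)*1e3, 'bolts',pix2w(s,268,213,.012)*1e3,pix2w(s,368,212,.012)*1e3)
t=load('t6'); q=[pix2w(t,(x+.5)/3.6-.5+235,(y+.5)/3.6-.5+165,.055) for x,y in ((205,132),(208,210))]
d=q[0]-q[1];print(np.arctan2(d[1],d[0]),(q[0]+q[1])*500)
E
```

```text
[ 539.6480963  -234.61205881   46.        ]
[ 583.33724279 -231.62376924   46.        ]
[ 560.61189    -225.97955478   46.        ]
[ 561.23822867 -234.58965606   46.        ]
[ 562.50580452 -246.50882845   20.        ] bolts [ 522.41975142 -285.06674464   12.        ] [ 607.93046265 -278.32347534   12.        ]
0.06850256972676726 [542.7061661    1.90380362  55.        ]
```

View pics/c10.png

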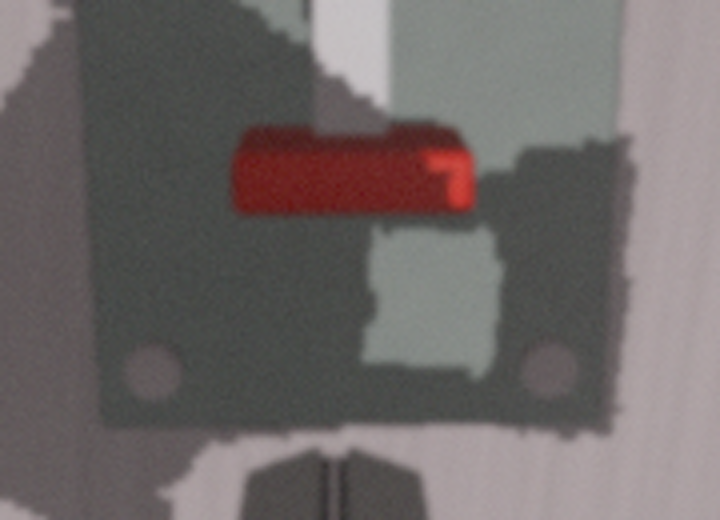

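```bash
python3 - <<'E'
from h import *
s=load('w6')
for p in ((318,156.8),(318,173),(288,165),(348.5,165)): print(pix2w(s,*p,.046)*1e3)
E
```

```text
[ 560.80886396 -228.68730037   46.        ]
[ 561.66290191 -240.42751944   46.        ]
[ 539.71700598 -236.06157875   46.        ]
[ 583.12133303 -233.09298284   46.        ]
```

{"fn": "send_rows", "kwargs": {"rows": [1,0,-20,0,0,0,0,0,0,-20,0,0,0,0,0,0,-20,0,0,0,0,0,0,-20,0,0,0,0,0,4,0,0,0,0,0,0,4,0,0,0,0,0,0,4,0,0,0,0,0,0,4,0,0,0,0,0]}}

```text
time: 9.55
tool_pos: [0.5612, -0.258, 0.0216]
ee_rot: [3.141, -0.002, 0.069]
wrist_force: [0.2, -0.1, 0.7]
width: 0.0005
```

{"fn": "send_rows", "kwargs": {"rows": [0,4,0,0,0,0,0,-1,4,0,0,0,0,0,0,4,0,0,0,0,0,0,4,0,0,0,0,0,-1,4,0,0,0,0,0,0,4,0,0,0,0,0,0,4,0,0,0,0,0,0,4,0,0,0,0,0]}}

```text
time: 10.55
tool_pos: [0.5588, -0.2261, 0.0208]
ee_rot: [3.141, -0.0, 0.068]
wrist_force: [-0.5, -4.0, 1.6]
width: 0.0007
```

```bash
python3 - <<'E'
from h import *
o=get_obs();print(o['tool_pos'],o['wrist_force'])
snap('wrist','w7')
E
```

```text
[ 0.55877442 -0.22607512  0.02081248] [-0.54795688 -3.98079845  1.58468912]
```

View pics/w7.png

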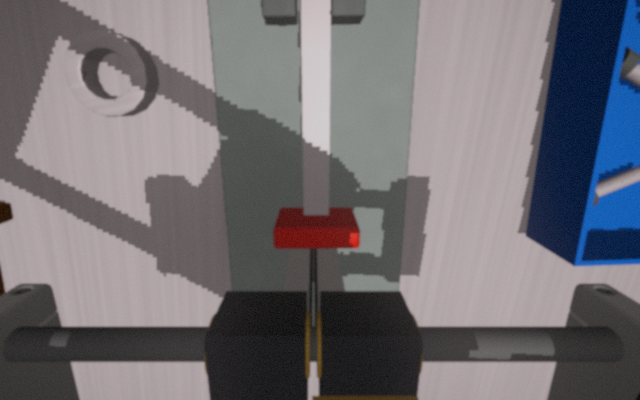

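In contact at 4 N, centred, and the bar is sliding. Pushing on.

{"fn": "send_rows", "kwargs": {"rows": [0,4,0,0,0,0,0,-1,4,0,0,0,0,0,0,4,0,0,0,0,0,0,4,0,0,0,0,0,-1,4,0,0,0,0,0,0,4,0,0,0,0,0,0,4,0,0,0,0,0,0,4,0,0,0,0,0]}}

```text
time: 11.6
tool_pos: [0.5566, -0.194, 0.0207]
ee_rot: [3.141, -0.0, 0.068]
wrist_force: [0.1, -4.8, 4.2]
width: 0.0006
```

```bash
python3 - <<'E'
from h import *
snap('wrist','w8');snap('side','s8');crop('s8',250,170,130,100,6,'c11')
E
```

```text
(no output)
```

View pics/w8.png

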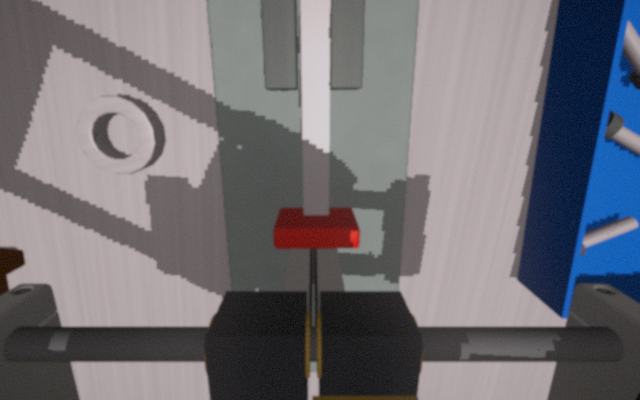

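View pics/c11.png

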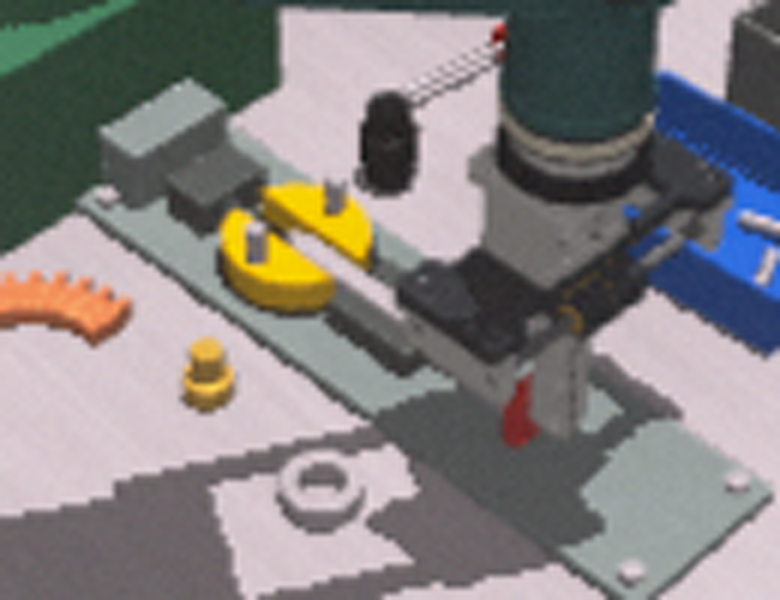

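The nose is in the slot. Continuing through to the keeper.

{"fn": "send_rows", "kwargs": {"rows": [0,4,0,0,0,0,0,-1,4,0,0,0,0,0,0,4,0,0,0,0,0,0,4,0,0,0,0,0,-1,4,0,0,0,0,0,0,4,0,0,0,0,0,0,4,0,0,0,0,0,0,4,0,0,0,0,0]}}

```text
time: 12.7
tool_pos: [0.5544, -0.1623, 0.0206]
ee_rot: [3.141, 0.0, 0.068]
wrist_force: [-0.5, -5.4, 4.5]
width: 0.0004
```

{"fn": "send_rows", "kwargs": {"rows": [0,4,0,0,0,0,0,-1,4,0,0,0,0,0,0,4,0,0,0,0,0,0,4,0,0,0,0,0,-1,4,0,0,0,0,0,0,3,0,0,0,0,0,0,3,0,0,0,0,0,0,3,0,0,0,0,0]}}

```text
time: 13.7
tool_pos: [0.5522, -0.1335, 0.0206]
ee_rot: [3.141, 0.001, 0.068]
wrist_force: [0.1, -6.1, 3.6]
width: 0.0008
```

```bash
python3 - <<'E'
from h import *
snap('wrist','w9')
E
```

```text
(no output)
```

View pics/w9.png

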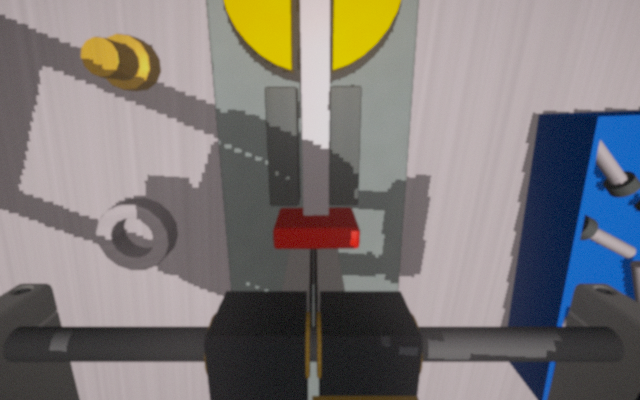

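Only a few mm are left. I'll press home slowly and watch for the force rise.

{"fn": "send_rows", "kwargs": {"rows": [0,1.5,0,0,0,0,0,0,1.5,0,0,0,0,0,0,1.5,0,0,0,0,0,0,1.5,0,0,0,0,0,0,1,0,0,0,0,0,0,1,0,0,0,0,0,0,1,0,0,0,0,0,0,0,0,0,0,0,0]}}

```text
time: 14.75
tool_pos: [0.5518, -0.1276, 0.0206]
ee_rot: [3.135, 0.002, 0.068]
wrist_force: [-1.6, -12.5, 2.6]
width: 0.0
```

{"fn": "send_rows", "kwargs": {"rows": [0,1,0,0,0,0,0,0,1,0,0,0,0,0,0,1,0,0,0,0,0,0,1,0,0,0,0,0,0,0,0,0,0,0,0,0,0,0,0,0,0,0,0,0,0,0,0,0,0,0,0,0,0,0,0,0]}}

```text
time: 15.75
tool_pos: [0.5518, -0.1276, 0.0207]
ee_rot: [3.128, 0.002, 0.067]
wrist_force: [-1.6, -21.9, 1.6]
width: 0.0007
```

```bash
python3 - <<'E'
from h import *
snap('wrist','w10');crop('w10',220,80,200,180,4,'c12')
E
```

```text
(no output)
```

View pics/c12.png

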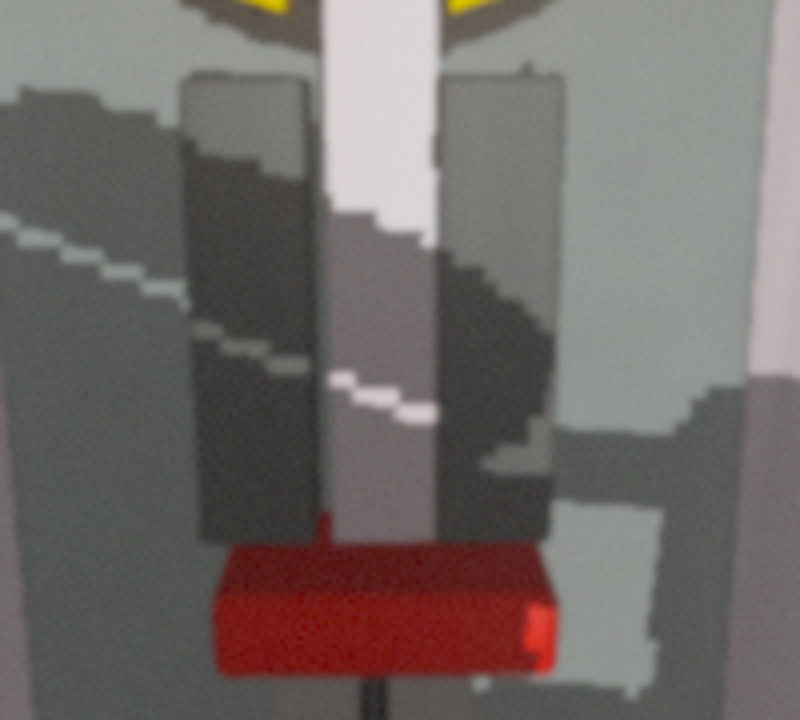

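The tab is home: no more travel, the force rose to 22 N, and the tab front is against the guide blocks. Backing straight off, then up.

{"fn": "send_rows", "kwargs": {"rows": [0,-5,0,0,0,0,0,0,-5,0,0,0,0,0,1,-12,0,0,0,0,0,1,-15,0,0,0,0,0,0,0,30,0,0,0,0,0,0,50,0,0,0,0,0,-40,50,0,0,0,0,0,-50,30,0,0,0,0]}}

```text
time: 16.8
tool_pos: [0.5557, -0.2467, 0.1826]
ee_rot: [3.14, -0.004, 0.071]
wrist_force: [0.8, -0.8, 0.6]
width: 0.0002
```

{"fn": "send_rows", "kwargs": {"rows": [0,-40,10,0,0,0,0,0,-40,0,0,0,0,0,0,-40,0,0,0,0,0,0,0,0,0,0,0,0,0,0,0,0,0,0,0,0,0,0,0,0,0,0,0,0,0,0,0,0,0,0,0,0,0,0,0,0]}}

```text
time: 17.8
tool_pos: [0.5548, -0.3653, 0.1896]
ee_rot: [3.141, -0.0, 0.069]
wrist_force: [0.1, -0.6, -0.7]
width: 0.0008
```

```bash
python3 - <<'E'
from h import *
o=get_obs();print(o['time'],o['tool_pos'],o['wrist_force'])
snap('top','t11');crop('t11',235,165,220,120,3.6,'c13')
snap('side','s11');crop('s11',230,150,160,120,5,'c14')
E
```

```text
17.8 [ 0.5548209  -0.36533027  0.18961414] [ 0.08026649 -0.64776895 -0.7017594 ]
```

View pics/c13.png

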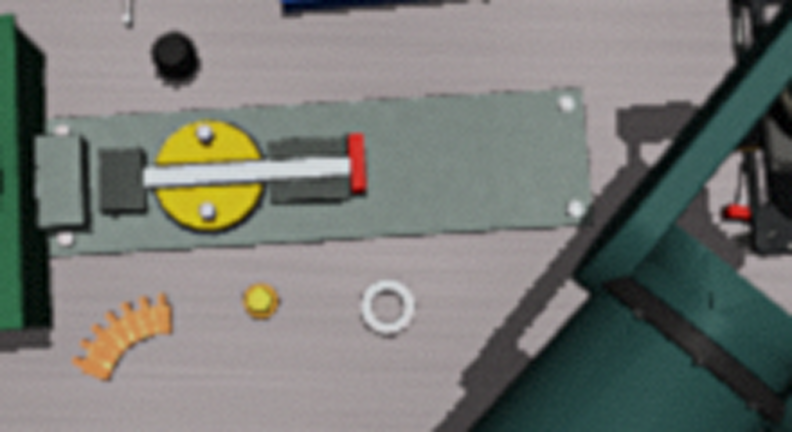

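View pics/c14.png

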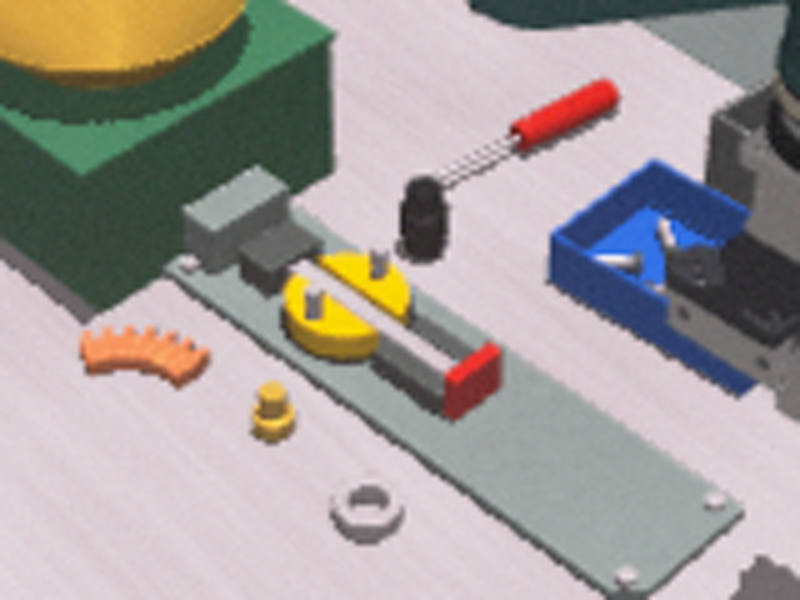

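The bar runs through the disc into the keeper with its tab against the guide. The parts visible in both views have not moved, and the arm is clear at z 0.19 m. Handing in.

```bash
python3 - <<'E'
from bench import *
print(close_job())
E
```

```text
the job is handed in; nothing more can be done
None
```

The hopper outlet is locked off and the job was handed in at about 18 s of the 51 s. No verdict was reported.

- **Disc:** I pushed one peg to turn the disc from about 2.32 rad to about 3.14 rad. Before I touched the bar, the slot measured within about 0.02 rad of the lock line.
- **Bar:** I then pushed it by its red tab through the slot and into the keeper. At the end it stopped moving while the force rose from 12 to 22 N. The wrist view showed the tab against the guide blocks.
- **Last checks:** After I backed off, the top and side views showed the nose inside the keeper, the slot in line and the bar lying flat. The loose parts I could see were where they started. The gripper was clear at z 0.19 m, with wrist force about 1 N.
- **Disagreements:** The top and wrist cameras differed by about 4 mm in y on the disc's position, so I relied on contact rather than that number. The first peg push dragged the finger sideways with about 17 N, so I corrected the path to follow the arc.

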